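# Open the washing machine's stop valve with its loose key

### The arm

A 6-joint arm with a two-finger parallel gripper is mounted at the origin on a cart in front of the work surface, level with it; the furniture and walls round the work are solid. World frame = base frame: x ahead of the robot, y to its left, z up, the work surface at z = 0. Lengths are in m, angles in rad, forces in N, time in s.
With the tool pointing down it reaches from about 0.3 to 0.875 m from the base axis. Payload 6.4 kg.
Tool frame: the origin (TCP) lies at the very end of the fingers, on their centre line; the grasp point (between the pads) lies 19 mm behind it; z points along the fingers, y is the line along which they close (so a half turn about z gives the same grasp; the last joint's range is limited). The gripper opens to 85 mm and grips with 20 to 120 N. Pads are 22 mm wide; open, the fingers measure 114 mm over their backs; the gripper's body (76 mm by 85 mm) begins 54 mm behind the grasp point. The pads swing forward as they close: fully open they stand 13 mm farther back than shut.
Start: joints at [1.132, 0.181, 1.607, -0, 1.354, -0.206], TCP at [0.133, 0.56, 0.197] pointing down, gripper open.
Joint ranges: [-2.99, 2.99], [-0.89, 2.07], [0.3, 2.58], [-1.14, 4.28], [0, 2.63], [-3.12, 3.12]. Speed limits (rad/s): [2.57, 2.57, 3.01, 3.14, 3.14, 3.14].

### API

Orientations are given as a rotation vector (axis times angle).
In Python, from bench import sensors, vision, hand_in gives the robot as it stands. The module is installed in compiled form; this text tells all that it offers.
- The arm moves only by the tool move_arm, never from a script. Its argument "plan" is one flat list of numbers, 7 for each row, row after row: the closure in counts, from 0 (fully open) to 255 (shut), then the shift along the tool's x, y, z in m, then the turn, a rotation vector about the tool's x, y, z in rad. A call has 1 to 10 rows; each row shifts and turns the commanded pose from where the row before left it, along the tool's axes as they then stand; what a row does not reach is not made up. A row lasts 1/12 s, in which the tool goes at most 41.7 mm and 7.16 degrees, less where a joint would pass 70% of its speed; a pose out of reach is approached as far as the arm can. A call with a gripper value outside its range is refused whole. The fingers move at their own pace and stop on an object; "newtons" is the grip in N (left out, the last holds). Time passes only in rows, so rows that do not move let the fingers close. It gives the time, the measured TCP pose, the force, the opening and the grip force at its end, in the units of the state.
- sensors.state(): the state, without advancing time (a new reading comes with each control period).
- vision.grab_frame(name): name is "scene" or "top" or "wrist"; returns the picture (420x560x3 uint8, red, green, blue); there is no depth.
- vision.camera_info(name): a dict with "intrinsics" (3x3 intrinsics, pixels), "R" (3x3) and "t" (3): a world point X has camera coordinates R X + t; the wrist camera has in their place "hand_eye" (4x4, takes a point from camera to tool coordinates, whose origin is the TCP and whose axes are the flange's). Camera axes: x right, y down, z forward; pixel columns grow to the right and rows downward; lengths in m; the calibration is good to about 2 mm. A picture is of the moment at which its call begins: read the wrist's pose just before it. camera_info takes no time and is no camera call.
- hand_in(): hands the job in; it is judged then, once.
The state is a dict: "t": time; "joint_positions": joint angles; "joint_velocities": joint speeds; "joint_efforts": joint torques, N m; "position": TCP position; "eef_rot": TCP orientation; "ft_force": force on the tool from outside, world axes, zero at the start; "torque": the same for the moment, N m; "finger_gap": finger opening in m; "gripper_force": force on a finger pad.
Only numpy, scipy, OpenCV 4.12 (cv2) and the standard library are available. Lean on these libraries where they do the work, as an engineer would, in place of code of your own. Each camera call takes 0.05 s, during which the arm holds its last target. There are 200 camera calls.

### The job

The washing machine has no water: take the steel T-key from its wooden cradle, put it into the keyhole of the white stop valve on the worktop and turn it under light pressure until it drops fully home on the hidden square socket. Then turn the key anticlockwise (seen from above) to the stop to open the valve, and leave it standing in the valve. Don't shift or knock over the tape roll, salt shaker or mug.

Things in the scene. Friction and masses are not known exactly. Their poses are not given: they have to be found in the camera images.
- key_bar (a point): Middle of the handle bar of the loose steel T-key (0.18 to 0.35 kg), on the key's axis, half-way up the bar; the place to grasp. Key frame: z up along the shaft, y along the bar. Bar 116 mm long (y), 16 thick (x), 20 high. Below it a 14 mm round shaft, then the square foot, whose lower end is 95 mm below this point. The key starts hanging upright in the cradle.
- key_tip (a point): Centre of the lower end of the key's foot; axes as key_bar. The foot is 18 x 18 mm, 50 mm tall, sides parallel to the bar (so it fits alike every quarter turn).
- cradle: Fixed wooden cradle, base 80 x 124 x 10 mm, origin at the centre of its underside. Two posts, 78 mm apart inside, stand along its y and reach 112 mm; the key's bar lies along y in their open notches, the shaft hanging between them. The key lifts straight up; its foot clears the posts once its lower end is above 112 mm.
- keyhole (a point): Centre of the round keyhole (29 mm, bevelled mouth) in the flat top of the fixed white stop valve, 100 x 100 x 58 mm high; z up, a steel pipe leaves along +x. The keyhole is 24 mm deep; under it is the rim of the turning socket, on which the key's end rests until the squares line up (within about 0.15 rad) and it can go down the last 22 mm.
- seat (a point): Bottom of the square socket (21 mm wide, 22 mm deep), on the keyhole's axis, 46 mm below the valve's top; the key's lower end stands here when fully home. The socket's sides stand at any angle, unrelated to the housing and to this frame: to be found by touch.
- spindle (a joint): Turn of the valve's socket in rad from the closed stop: 0 closed (start), grows anticlockwise seen from above, 1.2 at the open stop. Held by friction of about 0.14 N m, stays where left. The key has about 0.17 rad of play each way in the socket. The reading does not tell at which angle the square stands.
- tape: Bystander: loose roll of tape lying flat, 93 mm wide, 25 mm high; origin at its underside.
- salt: Bystander: loose salt shaker, 44 mm wide, 90 mm high; origin at its underside.
- mug: Bystander: loose white mug, 87 x 116 x 88 mm; origin at its underside.

How it is judged:
On the way:
1. the key has dropped fully home in the socket, before the valve is opened (z of key_tip in the frame of seat below 0.007 m and horizontal distance between key_tip and seat below 0.006 m and angle between key_tip's own z axis and vertical below 0.15 rad and value of joint spindle below 0.5 rad), for 0.1 s.
At the end, for the whole second after the job is handed in: The valve is turned to its open stop (spindle above 1.08 of 1.2 rad), and the key stands fully home in it (lower end within 7 mm of the socket's bottom and 6 mm of its axis, upright within 0.15 rad), at rest. On the way the key dropped home before the spindle passed 0.5 rad (value of joint spindle above 1.08 rad and z of key_tip in the frame of seat below 0.007 m and horizontal distance between key_tip and seat below 0.006 m and angle between key_tip's own z axis and vertical below 0.15 rad and linear speed of key below 0.02 m/s and velocity of joint spindle below 0.05 rad/s); the robot touches nothing.
It fails at once if the tape roll, salt shaker or mug is shifted by more than 30 mm or tipped (distance of any of tape, salt, mug from where it was at the start of the episode above 0.03 m or angle between any of salt, mug's own z axis and vertical above 0.5 rad).
It also fails if it takes over 61 s, if anything falls off the work surface, if the arm or the gripper's body presses on something with over 40 N, if the wrist force passes 120 N, or if a joint passes its speed limit or range.

## Working session

There is one attempt and no reset: what is moved stays moved. The work goes in short steps, Python scripts to look and compute and a tool call to move; the robot and the scene stay as the last step left them, time stands still between calls to the robot, and variables do not carry over. Pictures are saved under pics/ and viewed, at most 10 in all, crops included, and the job is handed in when it is done.

Besides the shell and the picture viewer there is one more tool, called after "Call:" as name(argument=value, ...), one argument or row to a line, values as JSON. move_arm: Moves the arm, as the interface text tells. Its arguments: {"type":"object","properties":{"plan":{"type":"array"},"newtons":{"type":"number"}},"required":["plan"]}

```bash
mkdir -p pics; python3 - <<'E'
from bench import sensors, vision
import cv2,numpy as np
print(sensors.state())
for n in("scene","top"):
    cv2.imwrite(f"pics/{n}0.png",vision.grab_frame(n)[:,:,::-1]); print(n,vision.camera_info(n))
print(vision.camera_info("wrist"))
E
```

```text
{'t': 0.0, 'joint_positions': array([ 1.13169673e+00,  1.81540106e-01,  1.60803798e+00, -6.05778532e-06,
        1.35381022e+00, -2.06272729e-01]), 'joint_velocities': array([-0.00147903, -0.00152938, -0.00230916,  0.00064274, -0.00124968,
        0.00073601]), 'joint_efforts': array([-1.91710496e-03, -4.44874656e+01, -3.51331723e+01, -3.39541239e-04,
        9.02269618e-03, -2.98328359e-06]), 'position': array([0.132365  , 0.55890921, 0.19647026]), 'eef_rot': array([-3.64830435e-01, -3.11976822e+00,  2.67748450e-03]), 'ft_force': array([ 0.36461541, -0.22747302, -0.31499368]), 'torque': array([-0.00061669,  0.02775571, -0.0169516 ]), 'gripper_force': 0.0, 'finger_gap': 0.0855911350516168}
scene {'intrinsics': array([[461.26237481,   0.        , 277.01391869],
       [  0.        , 461.26237481, 215.43287892],
       [  0.        ,   0.        ,   1.        ]]), 'R': array([[-0.78652964, -0.61755035, -0.00163844],
       [-0.46142113,  0.58943822, -0.66306344],
       [ 0.41044082, -0.52076304, -0.74856142]]), 't': array([0.37350635, 0.41399942, 0.59224701])}
top {'intrinsics': array
[... 177 characters left out ...]
0.99981163, -0.00128063],
       [-0.98067514,  0.01924552, -0.19469431],
       [ 0.19468228, -0.00251472, -0.98086313]]), 't': array([-0.09744934,  0.59776267,  0.84418539])}
{'intrinsics': array([[293.36358048,   0.        , 284.01375605],
       [  0.        , 293.36358048, 208.79251829],
       [  0.        ,   0.        ,   1.        ]]), 'hand_eye': array([[ 1.18454127e-03, -9.59277825e-01, -2.82461770e-01,
         7.13862297e-02],
       [ 9.99998979e-01,  9.10395955e-04,  1.10180364e-03,
         6.32227854e-04],
       [-7.99783746e-04, -2.82462786e-01,  9.59277924e-01,
        -1.77172027e-01],
       [ 0.00000000e+00,  0.00000000e+00,  0.00000000e+00,
         1.00000000e+00]])}
```

View pics/top0.png

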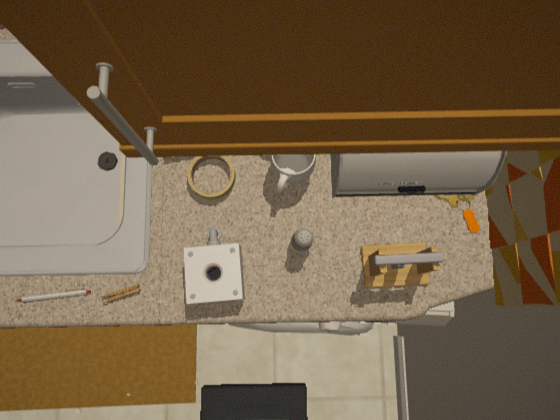

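View pics/scene0.png

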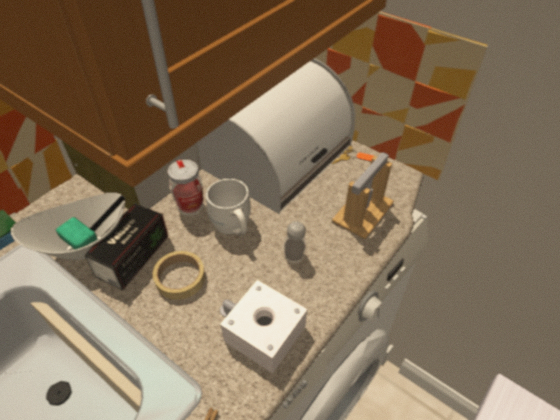

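The top view shows the valve with its keyhole near (213,272) and the pipe pointing up. The cradle and key bar are at about (410,258), the salt shaker at (302,240), the tape roll at (211,176) and the mug at (293,165). I'll enlarge the valve and cradle.

```bash
python3 - <<'E'
import cv2,numpy as np
a=cv2.imread("pics/top0.png")
b=np.hstack([cv2.resize(a[225:315,170:260],None,fx=4.4,fy=4.4,interpolation=2),cv2.resize(a[225:315,360:450],None,fx=4.4,fy=4.4,interpolation=2)])
cv2.imwrite("pics/c1.png",b)
E
cat > h.py <<'E'
from bench import sensors, vision
import numpy as np
from scipy.spatial.transform import Rotation as Ro
def pix(n,u,v,z,pose=None):
    c=vision.camera_info(n); d=np.linalg.solve(c["intrinsics"],[u,v,1])
    if n=="wrist":
        p,r=pose; H=c["hand_eye"]; R=Ro.from_rotvec(r).as_matrix(); o=p+R@H[:3,3]; d=R@H[:3,:3]@d
    else: o=-c["R"].T@c["t"]; d=c["R"].T@d
    return o+d*(z-o[2])/d[2]
E
```

```text
(no output)
```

View pics/c1.png

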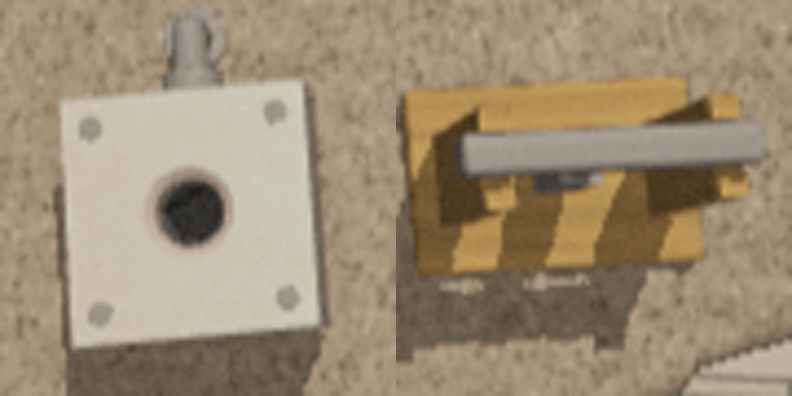

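```bash
python3 - <<'E'
from h import *
print("hole",pix("top",213.4,272.5,.058))
f=lambda x,y:(360+(x-396)/4.4,225+y/4.4)
for z in(.11,.12,.13):
    a=pix("top",*f(463,154),z);b=pix("top",*f(761,140),z); print(z,a,b,(a+b)/2,np.linalg.norm(a-b),np.arctan2(*(b-a)[[0,1]]))
f=lambda x,y:(170+x/4.4,225+y/4.4)
a=pix("top",*f(62,100),.058);b=pix("top",*f(303,82),.058);print(a,b,np.linalg.norm(a-b))
print("salt",pix("top",302,238,.09),"mug",pix("top",293,160,.088),pix("top",283,188,.05),"tape",pix("top",211,176,.025))
# scene bar top ends
for z in(.11,.12,.13): print(pix("scene",356,187,z),pix("scene",386,158,z))
s=sensors.state();print(Ro.from_rotvec(s["eef_rot"]).as_matrix().round(3))
E
```

```text
hole [0.48786097 0.01693848 0.058     ]
0.11 [ 0.49964371 -0.2646373   0.11      ] [ 0.50280122 -0.37989206  0.11      ] [ 0.50122247 -0.32226468  0.11      ] 0.1152980023456777 3.1142035677713555
0.12 [ 0.49868879 -0.26274556  0.12      ] [ 0.50180845 -0.37661885  0.12      ] [ 0.50024862 -0.3196822   0.12      ] 0.1139160070740296 3.114203567771356
0.13 [ 0.49773387 -0.26085383  0.13      ] [ 0.50081568 -0.37334563  0.13      ] [ 0.49927477 -0.31709973  0.13      ] 0.11253401180238133 3.114203567771356
[0.53357446 0.0703903  0.058     ] [ 0.53909745 -0.02884354  0.058     ] 0.0993874164490274
salt [ 0.54257954 -0.14231281  0.09      ] mug [ 0.68582193 -0.12994826  0.088     ] [ 0.6434196  -0.11097517  0.05      ] tape [0.67629742 0.02766987 0.025     ]
[ 0.50315841 -0.27461955  0.11      ] [ 0.49925173 -0.38067506  0.11      ]
[ 0.49886163 -0.26525692  0.12      ] [ 0.49501916 -0.3695694   0.12      ]
[ 0.49456485 -0.2558943   0.13      ] [ 0.49078658 -0.35846374  0.13      ]
[[-0.973  0.231 -0.001]
 [ 0.231  0.973 -0.001]
 [ 0.    -0.002 -1.   ]]
```

Call:
move_arm(
  plan=[0,0,0,-0.005,0,0,0.124,0,0,0,-0.005,0,0,0.124,0,0,0,-0.005,0,0,0.124,0,0,0,-0.005,0,0,0.124,0,0,0,-0.005,0,0,0.124,0,0,0,-0.005,0,0,0.124,0,0,0,-0.005,0,0,0.124,0,0,0,-0.005,0,0,0.124,0,0,0,-0.005,0,0,0.124,0,0,0,-0.005,0,0,0.07],
  newtons=60,
)

```text
t: 0.93
position: [0.1325, 0.5592, 0.247]
eef_rot: [2.054, 2.377, -0.002]
ft_force: [1.3, 0.5, 0.1]
finger_gap: 0.085
gripper_force: 0.0
```

Call:
move_arm(
  plan=[0,0,0,0,0,0,0.118,0,-0.033,0.024,0,0,0,0,0,-0.033,0.024,0,0,0,0,0,-0.033,0.024,0,0,0,0,0,-0.033,0.024,0,0,0,0,0,-0.033,0.024,0,0,0,0,0,-0.033,0.024,0,0,0,0,0,-0.033,0.024,0,0,0,0,0,-0.033,0.024,0,0,0,0,0,-0.033,0.024,0,0,0,0],
)

```text
t: 1.77
position: [0.3591, 0.2682, 0.2473]
eef_rot: [-2.183, -2.259, -0.0]
ft_force: [0.8, 0.4, 0.3]
finger_gap: 0.0854
gripper_force: 0.0
```

Call:
move_arm(
  plan=[0,-0.033,0.024,0,0,0,0,0,-0.033,0.024,0,0,0,0,0,-0.033,0.024,0,0,0,0,0,-0.033,0.024,0,0,0,0,0,-0.033,0.024,0,0,0,0,0,-0.04,0.003,0,0,0,0,0,-0.04,0.003,0,0,0,0,0,-0.04,0.003,0,0,0,0,0,0,0,0,0,0,0],
)

```text
t: 2.52
position: [0.4976, -0.0169, 0.2469]
eef_rot: [2.19, 2.251, -0.004]
ft_force: [0.1, -0.1, -0.7]
finger_gap: 0.0853
gripper_force: 0.0
```

```bash
python3 - <<'E'
from h import *; import cv2
s=sensors.state();f=vision.grab_frame("wrist");cv2.imwrite("pics/w0.png",f[:,:,::-1]);np.savez("w0.npz",p=s["position"],r=s["eef_rot"])
E
```

Call:
move_arm(
  plan=[0,-0.038,0,0,0,0,0,0,-0.038,0,0,0,0,0,0,-0.038,0,0,0,0,0,0,-0.038,0,0,0,0,0,0,-0.038,0,0,0,0,0,0,-0.038,0,0,0,0,0,0,-0.038,0,0,0,0,0,0,-0.038,0,0,0,0,0,0,0,0,0,0,0,0,0,0,0,0,0,0,0],
)

```text
t: 3.4
position: [0.5075, -0.3145, 0.2464]
eef_rot: [-2.184, -2.255, -0.001]
ft_force: [0.7, 0.5, 0.5]
finger_gap: 0.0853
gripper_force: 0.0
```

```bash
python3 - <<'E'
from h import *; import cv2
s=sensors.state();f=vision.grab_frame("wrist");cv2.imwrite("pics/w1.png",f[:,:,::-1]);np.savez("w1.npz",p=s["position"],r=s["eef_rot"])
print(s["position"],s["eef_rot"])
a=cv2.imread("pics/w0.png");b=f[:,:,::-1]
cv2.imwrite("pics/c2.png",np.hstack([cv2.resize(x[40:340,140:440],(400,400),interpolation=2) for x in(a,b)]))
E
```

```text
[ 0.50745774 -0.31450002  0.24639036] [-2.18413623e+00 -2.25549943e+00 -6.57567892e-04]
```

View pics/c2.png

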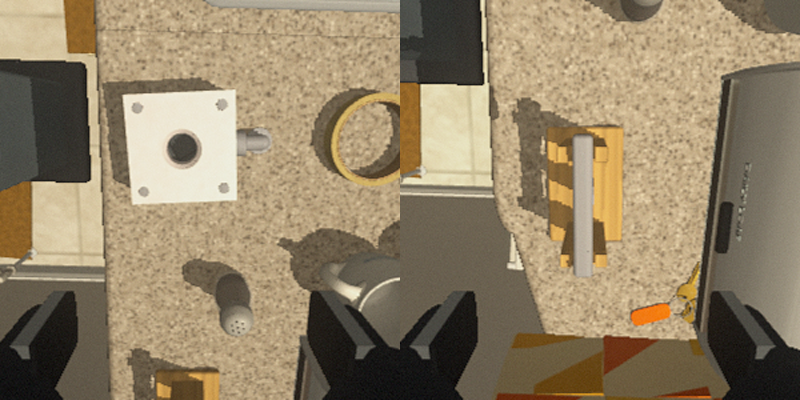

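In the left half (over the valve) the keyhole is at crop (182,149). In the right half the bar's top face runs from (583,137) to (583,275).

```bash
python3 - <<'E'
from h import *
d=np.load("w0.npz");print("hole",pix("wrist",276.9,151.7,.058,(d["p"],d["r"])))
d=np.load("w1.npz");P=(d["p"],d["r"])
for z in(.11,.12,.13):
    a=pix("wrist",277.2,142.7,z,P);b=pix("wrist",277.2,246.3,z,P);print(z,a,b,(a+b)/2,np.linalg.norm(a-b),np.arctan2(*(a-b)[[0,1]]))
R=Ro.from_rotvec(d["r"]).as_matrix();print(R.round(4))
E
```

```text
hole [0.4883261  0.02032824 0.058     ]
0.11 [ 0.49915948 -0.26233003  0.11      ] [ 0.50230163 -0.37948451  0.11      ] [ 0.50073055 -0.32090727  0.11      ] 0.11719660201207122 -0.02681416719453076
0.12 [ 0.49937929 -0.26169362  0.12      ] [ 0.50242127 -0.37511324  0.12      ] [ 0.50090028 -0.31840343  0.12      ] 0.11346041136617824 -0.026814167194531016
0.13 [ 0.49959911 -0.2610572   0.13      ] [ 0.50254092 -0.37074197  0.13      ] [ 0.50107001 -0.31589959  0.13      ] 0.10972422072028533 -0.026814167194530773
[[-0.0321  0.9995 -0.0011]
 [ 0.9995  0.0321  0.0016]
 [ 0.0016 -0.001  -1.    ]]
```

Call:
move_arm(
  plan=[0,-0.0053,-0.0072,0.02,0,0,-0.005,0,0,0,0.027,0,0,0,0,0,0,0.027,0,0,0,0,0,0,0.027,0,0,0,0,0,0,0.025,0,0,0,0,0,0,0.02,0,0,0,0,0,0,0.011,0,0,0,0,0,0,0,0,0,0,0,0,0,0,0,0,0],
)

```text
t: 4.2
position: [0.501, -0.3185, 0.0907]
eef_rot: [-2.176, -2.266, -0.0]
ft_force: [0.2, 0.8, -0.7]
finger_gap: 0.0851
gripper_force: 0.0
```

Call:
move_arm(
  plan=[255,0,0,0,0,0,0,255,0,0,0,0,0,0,255,0,0,0,0,0,0,255,0,0,0,0,0,0,255,0,0,0,0,0,0,255,0,0,0,0,0,0,255,0,0,0,0,0,0,255,0,0,0,0,0,0],
  newtons=60,
)

```text
t: 4.87
position: [0.4998, -0.3205, 0.0933]
eef_rot: [-2.177, -2.264, 0.003]
ft_force: [-11.5, 3.6, 19.5]
finger_gap: 0.0009
gripper_force: 31.3
```

```bash
python3 - <<'E'
from h import *; import cv2
f=vision.grab_frame("scene");g=vision.grab_frame("wrist")
cv2.imwrite("pics/c3.png",np.hstack([cv2.resize(f[100:260,280:440],(400,400),interpolation=2),cv2.resize(g[120:420,140:440],(400,400))])[:,:,::-1])
print(sensors.state())
E
```

```text
{'t': 4.9667, 'joint_positions': array([-0.76889669,  0.3326714 ,  1.6436458 , -0.00215289,  1.16560953,
       -0.80717024]), 'joint_velocities': array([-0.00121771, -0.00138729,  0.00179197,  0.00111864, -0.0008217 ,
       -0.00118209]), 'joint_efforts': array([ 1.49802022e+00, -3.93809831e+01, -2.97146237e+01,  1.32767525e+00,
       -3.34010661e+00, -5.20231639e-03]), 'position': array([ 0.4997169 , -0.32055032,  0.09324103]), 'eef_rot': array([-2.1773288 , -2.26422224,  0.00310598]), 'ft_force': array([-11.38320449,   4.22663619,  19.34506819]), 'torque': array([ 0.71028665,  1.86194157, -0.02516401]), 'gripper_force': 31.394852050580084, 'finger_gap': 0.0006057089086190354}
```

View pics/c3.png

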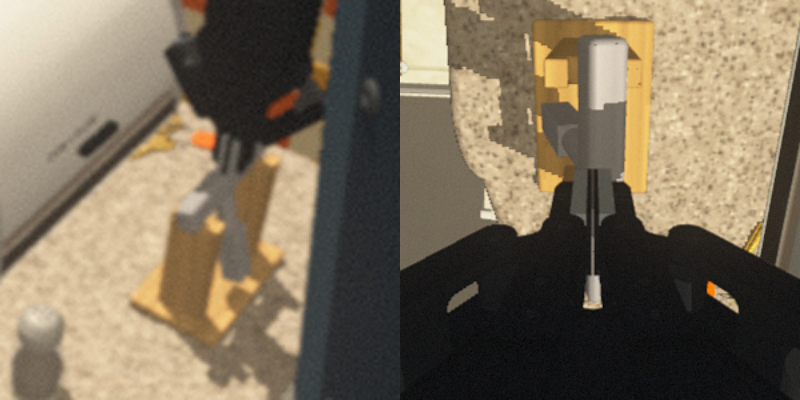

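The fingers shut fully at the bar without holding it. In the right half the key is tilted, with its foot swung toward the robot at (560,130). I'll lift off, open and look again.

Call:
move_arm(
  plan=[255,0,0,-0.01,0,0,0,255,0,0,-0.02,0,0,0,0,0,0,-0.03,0,0,0,0,0,0,-0.03,0,0,0,0,0,0,-0.02,0,0,0,0,0,0,0,0,0,0,0,0,0,0,0,0,0,0,0,0,0,0,0,0],
)

```text
t: 5.63
position: [0.5002, -0.3194, 0.1995]
eef_rot: [-2.177, -2.263, -0.0]
ft_force: [0.0, -0.3, -1.5]
finger_gap: 0.0724
gripper_force: 0.0
```

```bash
python3 - <<'E'
from h import *; import cv2
s=sensors.state();f=vision.grab_frame("scene");t=vision.grab_frame("top");g=vision.grab_frame("wrist")
np.savez("w2.npz",p=s["position"],r=s["eef_rot"]);cv2.imwrite("pics/w2.png",g[:,:,::-1])
cv2.imwrite("pics/c4.png",np.hstack([cv2.resize(f[140:240,320:420],(400,400),interpolation=2),cv2.resize(g[80:300,170:390],(400,400),interpolation=2)])[:,:,::-1])
print(s["position"],s["eef_rot"],s["ft_force"])
E
```

```text
[ 0.50017507 -0.31939104  0.19952171] [-2.17691618e+00 -2.26344779e+00 -1.35308798e-04] [ 0.02130721 -0.29082246 -1.51378902]
```

View pics/c4.png

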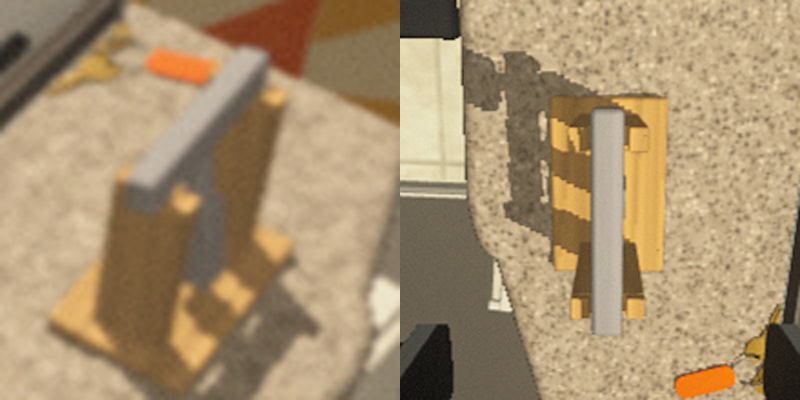

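The key is hanging upright again. In the left half the bar lies on the posts, from (140,185) to (255,55). In the right half it runs from (608,110) to (607,333). I'll triangulate the bar height.

```bash
python3 - <<'E'
from h import *
from scipy.optimize import least_squares
d2=np.load("w2.npz");d1=np.load("w1.npz");I=vision.camera_info
def proj(n,X,P=None):
    c=I(n)
    if P is None: q=c["R"]@X+c["t"]
    else:
        R=Ro.from_rotvec(P["r"]).as_matrix();H=c["hand_eye"];q=H[:3,:3].T@(R.T@(X-P["p"])-H[:3,3])
    return (c["intrinsics"]@q)[:2]/q[2]
obs=[("wrist",d2,(284.4,140.5),(284.4,263.2)),("wrist",d1,(277.2,142.7),(277.2,246.3)),("top",None,(375.2,260),(442.9,256.8)),("scene",None,(355,185.5),(384,154.5))]
def f(p,use):
    a=p[3];v=.058*np.array([-np.sin(a),np.cos(a),0]);r=[]
    for k in use:
        n,P,A,B=obs[k]; r+=[*(proj(n,p[:3]+v,P)-A),*(proj(n,p[:3]-v,P)-B)]
    return r
for use in([0,1,2,3],[0,1],[2,3],[0],[0,3]):
    s=least_squares(f,[.5,-.32,.11,.03],args=(use,));print(use,s.x.round(4),np.round(s.fun,1))
print(proj("scene",np.array([.4997,-.3205,.093])),proj("scene",np.array([.5,-.32,.118])))
E
```

```text
[0, 1, 2, 3] [ 0.5011 -0.3192  0.1203  0.0326] [ 0.4 -0.4 -0.6  0.3 -0.2 -0.4  0.4  1.8 -0.8 -0.3  0.4 -0.7 -0.3  2.5
  0.4 -0.3]
[0, 1] [ 0.5011 -0.3197  0.1169  0.0347] [ 0.2 -0.  -0.5 -0.8 -0.3 -0.1  0.6  1. ]
[2, 3] [ 0.5006 -0.3189  0.123   0.0262] [-0.8 -0.4  0.8 -0.4 -0.2  1.6  0.9 -1.1]
[0] [ 0.5012 -0.3196  0.1188  0.0405] [-0. -0. -0.  0.]
[0, 3] [ 0.5013 -0.3191  0.1217  0.0376] [ 0.3 -0.4 -0.1  0.9 -0.2  2.   0.2 -0.9]
[368.91758729 180.80978213] [370.58734557 171.41616658]
```

Call:
move_arm(
  plan=[0,0,0.001,0.025,0,0,0,0,0,0,0.027,0,0,0.01,0,0,0,0.025,0,0,0,0,0,0,0.02,0,0,0,0,0,0,0.009,0,0,0,60,0,0,0,0,0,0,100,0,0,0,0,0,0,130,0,0,0,0,0,0,130,0,0,0,0,0,0,130,0,0,0,0,0,0],
  newtons=25,
)

```text
t: 6.62
position: [0.5023, -0.3204, 0.0959]
eef_rot: [2.187, 2.252, 0.0]
ft_force: [-0.5, 0.3, 0.3]
finger_gap: 0.042
gripper_force: 0.0
```

Call:
move_arm(
  plan=[160,0,0,0,0,0,0,170,0,0,0,0,0,0,175,0,0,0,0,0,0,175,0,0,0,0,0,0],
)

```text
t: 6.95
position: [0.5016, -0.3198, 0.0946]
eef_rot: [2.189, 2.253, 0.0]
ft_force: [0.1, -0.2, 0.4]
finger_gap: 0.0268
gripper_force: 0.0
```

Call:
move_arm(
  plan=[190,0,0,0,0,0,0,200,0,0,0,0,0,0,205,0,0,0,0,0,0,210,0,0,0,0,0,0,214,0,0,0,0,0,0,214,0,0,0,0,0,0],
)

```text
t: 7.45
position: [0.5015, -0.3197, 0.0944]
eef_rot: [-2.189, -2.253, 0.0]
ft_force: [1.6, -0.8, -0.0]
finger_gap: 0.0137
gripper_force: 0.0
```

```bash
python3 - <<'E'
from h import *; import cv2
f=vision.grab_frame("scene");g=vision.grab_frame("wrist")
cv2.imwrite("pics/w3.png",g[:,:,::-1]);cv2.imwrite("pics/s3.png",f[:,:,::-1])
cv2.imwrite("pics/c5.png",np.hstack([cv2.resize(f[130:230,320:420],(400,400),interpolation=2),cv2.resize(g[120:320,185:385],(400,400),interpolation=2)])[:,:,::-1])
s=sensors.state();print(s["position"],s["finger_gap"],s["gripper_force"])
E
```

```text
[ 0.50152739 -0.31977873  0.09437248] 0.01405459645069528 0.0
```

View pics/c5.png

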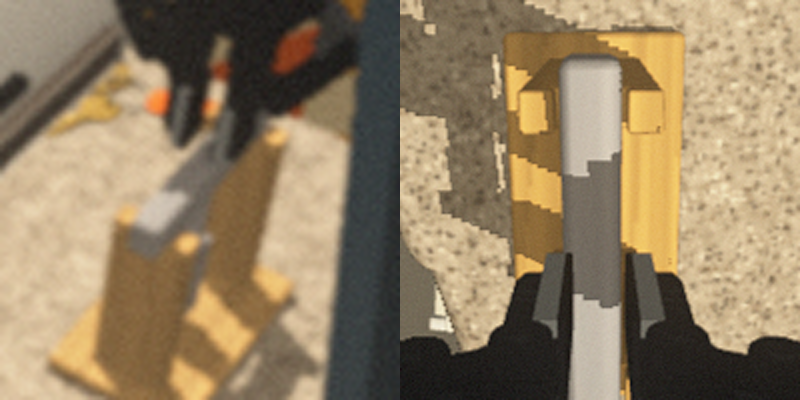

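The fingers straddle the bar in line with it (right half, tips near y=252). In the left half their tips reach only the bar's top edge, at (230,158). So the real tips sit about 2 cm higher than I assumed, and I'll go lower.

Call:
move_arm(
  plan=[180,0,0,0,0,0,0,165,0,0,0,0,0,0,165,0,0,0.006,0,0,0,165,0,0,0.006,0,0,0,165,0,0,0.006,0,0,0,165,0,0,0,0,0,0,190,0,0,0,0,0,0,205,0,0,0,0,0,0,214,0,0,0,0,0,0,214,0,0,0,0,0,0],
  newtons=30,
)

```text
t: 8.38
position: [0.5015, -0.3197, 0.0763]
eef_rot: [-2.189, -2.253, 0.0]
ft_force: [-0.7, 0.2, -2.0]
finger_gap: 0.0151
gripper_force: 31.0
```

Call:
move_arm(
  plan=[255,0,0,0,0,0,0,255,0,0,0,0,0,0,255,0,0,-0.01,0,0,0,255,0,0,-0.02,0,0,0,255,0,0,-0.02,0,0,0,255,0,0,-0.025,0,0,0,255,0,0,-0.025,0,0,0,255,0,0,-0.025,0,0,0,255,0,0,-0.02,0,0,0,255,0,0,0,0,0,0],
  newtons=70,
)

```text
t: 9.22
position: [0.5038, -0.3217, 0.2277]
eef_rot: [2.182, 2.247, 0.0]
ft_force: [0.8, -1.0, -0.8]
finger_gap: 0.0143
gripper_force: 70.1
```

Call:
move_arm(
  plan=[255,0.02,0,0,0,0,0,255,0.038,0,0,0,0,0,255,0.038,0,0,0,0,0,255,0.038,0,0,0,0,0,255,0.038,0,0,0,0,0,255,0.038,0,0,0,0,0,255,0.038,0,0,0,0,0,255,0.038,0,0,0,0,0,255,0.03,-0.002,0,0,0,0,255,0.023,-0.002,0,0,0,0],
)

```text
t: 10.05
position: [0.4866, 0.0218, 0.2204]
eef_rot: [-2.186, -2.254, 0.0]
ft_force: [-0.2, -0.0, -2.5]
finger_gap: 0.0145
gripper_force: 69.9
```

Call:
move_arm(
  plan=[255,0,0,0,0,0,0,255,0,0,0,0,0,0,255,0,0,0,0,0,0,255,0,0,0,0,0,0],
)

```text
t: 10.38
position: [0.4877, 0.0181, 0.221]
eef_rot: [-2.19, -2.252, 0.001]
ft_force: [0.9, -0.4, -1.7]
finger_gap: 0.0141
gripper_force: 69.9
```

```bash
python3 - <<'E'
from h import *; import cv2
s=sensors.state();f=vision.grab_frame("scene");t=vision.grab_frame("top");g=vision.grab_frame("wrist")
cv2.imwrite("pics/s6.png",f[:,:,::-1]);cv2.imwrite("pics/t6.png",t[:,:,::-1]);cv2.imwrite("pics/w6.png",g[:,:,::-1])
np.savez("w6.npz",p=s["position"],r=s["eef_rot"])
print(s["position"],s["eef_rot"],s["ft_force"],s["finger_gap"],s["gripper_force"])
R=Ro.from_rotvec(s["eef_rot"]).as_matrix();print(R.round(4))
cv2.imwrite("pics/c6.png",np.hstack([cv2.resize(f[210:400,170:360],(400,400),interpolation=2),cv2.resize(g[60:300,160:400],(400,400),interpolation=2)])[:,:,::-1])
E
```

```text
[0.48766762 0.01814299 0.22097634] [-2.19002215e+00 -2.25210403e+00  7.76901222e-04] [ 0.88956563 -0.37021345 -1.68372925] 0.014078401596571317 69.92780327796936
[[-2.790e-02  9.996e-01 -5.000e-04]
 [ 9.996e-01  2.790e-02 -2.000e-04]
 [-2.000e-04 -5.000e-04 -1.000e+00]]
```

View pics/c6.png

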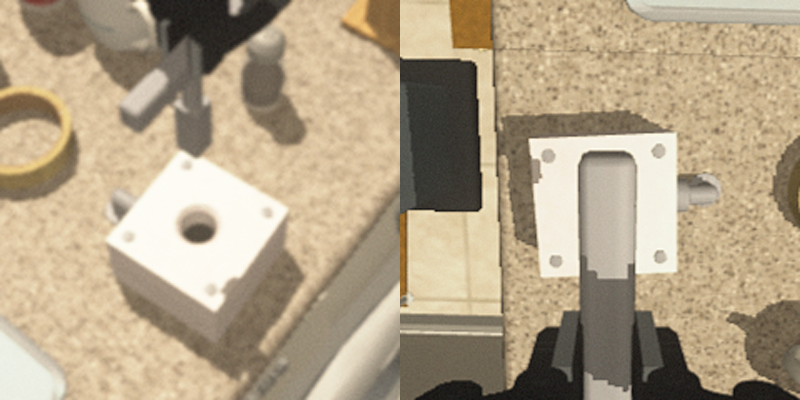

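```bash
python3 - <<'E'
from h import *
print("hole scene",pix("scene",264.5,315.9,.058))
for z in(.14,.15,.16,.17): print("tip",pix("scene",262.2,278,z))
c=vision.camera_info("scene")
X=np.array([.4877,.0181,.161]);q=c["intrinsics"]@(c["R"]@X+c["t"]);print(q[:2]/q[2])
for dx,dy in((9,9),(9,-9),(-9,9),(-9,-9)):
    q=c["intrinsics"]@(c["R"]@(X+[dx/1e3,dy/1e3,0])+c["t"]);p=q[:2]/q[2];print((p-[170,210])/.475)
E
```

```text
hole scene [0.48674572 0.01722552 0.058     ]
tip [0.499133   0.00461696 0.14      ]
tip [0.49468297 0.00963785 0.15      ]
tip [0.49023294 0.01465875 0.16      ]
tip [0.48578291 0.01967964 0.17      ]
[262.02625395 280.10255236]
[175.14097112 149.48008251]
[191.93225358 132.1931899 ]
[195.59302207 163.36986139]
[212.28232638 145.69423315]
```

Call:
move_arm(
  plan=[255,0,0,0.015,0,0,0,255,0,0,0.02,0,0,0,255,0,0,0.02,0,0,0,255,0,0,0.02,0,0,0,255,0,0,0.015,0,0,0,255,0,0,0.006,0,0,0,255,0,0,0.004,0,0,0,255,0,0,0.003,0,0,0,255,0,0,0.002,0,0,0,255,0,0,0,0,0,0],
)

```text
t: 11.37
position: [0.4882, 0.0188, 0.1169]
eef_rot: [2.189, 2.253, 0.001]
ft_force: [-0.5, -0.1, -1.6]
finger_gap: 0.0141
gripper_force: 69.8
```

Call:
move_arm(
  plan=[255,0,0,0.002,0,0,0,255,0,0,0.002,0,0,0,255,0,0,0.002,0,0,0,255,0,0,0,0,0,0],
)

```text
t: 11.7
position: [0.4875, 0.0191, 0.1101]
eef_rot: [-2.189, -2.253, 0.0]
ft_force: [-0.3, 0.4, -1.7]
finger_gap: 0.0142
gripper_force: 69.8
```

Call:
move_arm(
  plan=[255,0,0,0.002,0,0,0,255,0,0,0.002,0,0,0,255,0,0,0.002,0,0,0,255,0,0,0.002,0,0,0,255,0,0,0.002,0,0,0,255,0,0,0,0,0,0],
)

```text
t: 12.2
position: [0.4873, 0.0191, 0.0998]
eef_rot: [-2.188, -2.253, 0.001]
ft_force: [0.1, -0.5, -2.2]
finger_gap: 0.0139
gripper_force: 69.8
```

Call:
move_arm(
  plan=[255,0,0,0.002,0,0,0,255,0,0,0.002,0,0,0,255,0,0,0,0,0,0],
)

```text
t: 12.45
position: [0.4874, 0.019, 0.0959]
eef_rot: [-2.189, -2.253, 0.001]
ft_force: [-0.2, 0.4, -1.7]
finger_gap: 0.0143
gripper_force: 69.8
```

Call:
move_arm(
  plan=[255,0,0,0.002,0,0,0,255,0,0,0.001,0,0,0,255,0,0,0,0,0,0],
)

```text
t: 12.7
position: [0.4875, 0.019, 0.0931]
eef_rot: [-2.189, -2.253, 0.0]
ft_force: [0.8, 0.5, -2.1]
finger_gap: 0.0143
gripper_force: 69.8
```

No lateral force, so the key is inside the hole. Continuing down to the rim.

Call:
move_arm(
  plan=[255,0,0,0.002,0,0,0,255,0,0,0.001,0,0,0,255,0,0,0,0,0,0],
)

```text
t: 12.95
position: [0.4878, 0.0189, 0.0903]
eef_rot: [2.189, 2.253, -0.0]
ft_force: [0.2, 0.1, -1.6]
finger_gap: 0.0141
gripper_force: 70.1
```

Call:
move_arm(
  plan=[255,0,0,0.001,0,0,0,255,0,0,0.001,0,0,0,255,0,0,0,0,0,0],
)

```text
t: 13.2
position: [0.4885, 0.0188, 0.0898]
eef_rot: [2.188, 2.253, 0.001]
ft_force: [-2.6, 0.4, 8.9]
finger_gap: 0.014
gripper_force: 71.5
```

Call:
move_arm(
  plan=[255,0,0,0,0,0,0.06,255,0,0,0,0,0,0.06,255,0,0,0,0,0,0.06,255,0,0,0,0,0,0.06],
)

```text
t: 13.53
position: [0.4889, 0.0189, 0.09]
eef_rot: [2.444, 1.971, 0.003]
ft_force: [-2.5, 0.5, 9.3]
finger_gap: 0.0142
gripper_force: 71.5
```

Call:
move_arm(
  plan=[255,0,0,0,0,0,0.06,255,0,0,0,0,0,0.06,255,0,0,0,0,0,0.06,255,0,0,0,0,0,0.06],
)

```text
t: 13.87
position: [0.489, 0.019, 0.0901]
eef_rot: [2.663, 1.664, 0.003]
ft_force: [-3.3, 1.0, 9.9]
finger_gap: 0.0142
gripper_force: 71.4
```

Call:
move_arm(
  plan=[255,0,0,0,0,0,0.06,255,0,0,0,0,0,0.06,255,0,0,0,0,0,0.06,255,0,0,0,0,0,0.06],
)

```text
t: 14.2
position: [0.4885, 0.0194, 0.0899]
eef_rot: [2.844, 1.334, 0.003]
ft_force: [-3.5, 2.2, 9.8]
finger_gap: 0.014
gripper_force: 71.6
```

Call:
move_arm(
  plan=[255,0,0,0,0,0,0.06,255,0,0,0,0,0,0.06,255,0,0,0,0,0,0.06,255,0,0,0,0,0,0.06],
)

```text
t: 14.53
position: [0.4884, 0.0196, 0.0899]
eef_rot: [-2.983, -0.984, -0.003]
ft_force: [-3.3, 3.0, 10.1]
finger_gap: 0.014
gripper_force: 71.6
```

Call:
move_arm(
  plan=[255,0,-0.0008,0,0,0,0.06,255,0,0,0,0,0,0.06,255,0,0,0,0,0,0.06,255,0,0,0,0,0,0.06],
)

```text
t: 14.87
position: [0.4877, 0.0198, 0.0896]
eef_rot: [-3.08, -0.62, -0.001]
ft_force: [-2.7, 1.0, 8.6]
finger_gap: 0.014
gripper_force: 71.3
```

Call:
move_arm(
  plan=[255,0,0,0,0,0,0.06,255,0,0,0,0,0,0.06,255,0,0,0,0,0,0.06,255,0,0,0,0,0,0.06],
)

```text
t: 15.2
position: [0.4874, 0.0198, 0.0896]
eef_rot: [-3.132, -0.247, -0.0]
ft_force: [-4.4, 0.8, 9.9]
finger_gap: 0.0142
gripper_force: 71.5
```

Call:
move_arm(
  plan=[255,-0.0008,0,0,0,0,0.06,255,0,0,0,0,0,0.06,255,0,0,0,0,0,0.06,255,0,0,0,0,0,0.06],
)

```text
t: 15.53
position: [0.4875, 0.0195, 0.0899]
eef_rot: [-3.139, 0.13, -0.003]
ft_force: [-1.9, 1.7, 9.2]
finger_gap: 0.0143
gripper_force: 71.4
```

Call:
move_arm(
  plan=[255,0,0,-0.003,0,0,0,255,0,0,0,0,0,0,255,0,0,0,0,0,0],
)

```text
t: 15.78
position: [0.4864, 0.0195, 0.0913]
eef_rot: [3.139, -0.124, -0.0]
ft_force: [0.6, -0.4, -2.4]
finger_gap: 0.0141
gripper_force: 70.0
```

Call:
move_arm(
  plan=[255,0.002,0,0,0,0,0,255,0.002,0,0,0,0,0,255,0,0,0,0,0,0,255,0,0,0,0,0,0],
)

```text
t: 16.12
position: [0.4893, 0.0192, 0.0907]
eef_rot: [3.139, -0.125, -0.005]
ft_force: [-4.5, -1.7, -1.4]
finger_gap: 0.0141
gripper_force: 70.1
```

Call:
move_arm(
  plan=[255,-0.004,0,0,0,0,0,255,-0.004,0,0,0,0,0,255,0,0,0,0,0,0,255,0,0,0,0,0,0],
)

```text
t: 16.45
position: [0.4829, 0.0198, 0.0918]
eef_rot: [3.139, -0.126, 0.002]
ft_force: [-0.1, 0.1, -1.2]
finger_gap: 0.0144
gripper_force: 69.9
```

Call:
move_arm(
  plan=[255,-0.002,0,0,0,0,0,255,-0.001,0,0,0,0,0,255,0,0,0,0,0,0,255,0,0,0,0,0,0],
)

```text
t: 16.78
position: [0.481, 0.0198, 0.092]
eef_rot: [3.139, -0.126, 0.006]
ft_force: [4.4, -0.5, -3.9]
finger_gap: 0.0143
gripper_force: 69.7
```

Call:
move_arm(
  plan=[255,0.004,0,0,0,0,0,255,0.0017,0.003,0,0,0,0,255,0,0.001,0,0,0,0,255,0,0,0,0,0,0,255,0,0,0,0,0,0],
)

```text
t: 17.2
position: [0.4846, 0.0159, 0.0912]
eef_rot: [-3.138, 0.126, 0.001]
ft_force: [1.6, 2.1, -1.7]
finger_gap: 0.014
gripper_force: 70.0
```

Call:
move_arm(
  plan=[255,0,-0.004,0,0,0,0,255,0,-0.004,0,0,0,0,255,0,0,0,0,0,0,255,0,0,0,0,0,0],
)

```text
t: 17.53
position: [0.4855, 0.023, 0.0913]
eef_rot: [3.137, -0.125, 0.0]
ft_force: [0.8, -5.3, -3.4]
finger_gap: 0.0144
gripper_force: 69.8
```

Call:
move_arm(
  plan=[255,0,0.0045,0,0,0,0,255,0,0,0,0,0,0,255,0,0,0.002,0,0,0,255,0,0,0.001,0,0,0,255,0,0,0,0,0,0,255,0,0,0,0,0,0],
)

```text
t: 18.03
position: [0.4859, 0.0192, 0.0898]
eef_rot: [-3.139, 0.126, -0.002]
ft_force: [-2.7, 0.5, 9.4]
finger_gap: 0.0138
gripper_force: 71.6
```

Call:
move_arm(
  plan=[255,0,0,0,0,0,-0.06,255,0,0,0,0,0,-0.06,255,0,0,0,0,0,-0.06,255,0,0,0,0,0,-0.06],
)

```text
t: 18.37
position: [0.4866, 0.0189, 0.0899]
eef_rot: [3.131, 0.255, 0.005]
ft_force: [0.4, -1.0, 5.5]
finger_gap: 0.0142
gripper_force: 71.0
```

Call:
move_arm(
  plan=[255,0,0,0,0,0,-0.06,255,0,0,0,0,0,-0.06,255,0,0,0,0,0,-0.06,255,0,0,0,0,0,-0.06],
)

```text
t: 18.7
position: [0.4867, 0.0188, 0.0897]
eef_rot: [3.077, 0.628, 0.005]
ft_force: [1.7, -1.9, 2.2]
finger_gap: 0.0138
gripper_force: 70.7
```

Call:
move_arm(
  plan=[255,0,0,0.0015,0,0,0,255,0,0,0,0,0,-0.06,255,0,0,0,0,0,-0.06,255,0,0,0,0,0,-0.06],
)

```text
t: 19.03
position: [0.4847, 0.0195, 0.0865]
eef_rot: [-3.009, -0.9, 0.001]
ft_force: [0.7, -0.9, -2.1]
finger_gap: 0.0141
gripper_force: 70.0
```

Call:
move_arm(
  plan=[255,0,0,0,0,0,-0.06,255,0,0,0,0,0,-0.06,255,0,0,0,0,0,-0.06,255,0,0,0,0,0,-0.06],
)

```text
t: 19.37
position: [0.4857, 0.0189, 0.0868]
eef_rot: [2.88, 1.254, 0.002]
ft_force: [2.4, -1.6, -2.2]
finger_gap: 0.0141
gripper_force: 69.9
```

Call:
move_arm(
  plan=[255,0,0,0.003,0,0,0,255,0,0,0.003,0,0,0,255,0,0,0,0,0,0],
)

```text
t: 19.62
position: [0.4858, 0.0189, 0.0811]
eef_rot: [2.882, 1.247, 0.002]
ft_force: [1.7, -2.3, 0.5]
finger_gap: 0.0139
gripper_force: 70.4
```

Call:
move_arm(
  plan=[255,0,0,0.003,0,0,0,255,0,0,0.003,0,0,0,255,0,0,0.003,0,0,0,255,0,0,0,0,0,0],
)

```text
t: 19.95
position: [0.486, 0.0188, 0.0724]
eef_rot: [2.882, 1.248, 0.002]
ft_force: [1.6, -1.8, 3.4]
finger_gap: 0.0145
gripper_force: 70.8
```

Call:
move_arm(
  plan=[255,0,0,0.002,0,0,0,255,0,0,0.002,0,0,0,255,0,0,0.001,0,0,0,255,0,0,0,0,0,0],
)

```text
t: 20.28
position: [0.4863, 0.0188, 0.0682]
eef_rot: [2.882, 1.248, 0.003]
ft_force: [-1.3, -1.3, 11.0]
finger_gap: 0.0139
gripper_force: 71.7
```

Call:
move_arm(
  plan=[255,0,0,0.001,0,0,0,255,0,0,0.001,0,0,0,255,0,0,0,0,0,0],
)

```text
t: 20.53
position: [0.4871, 0.0187, 0.0681]
eef_rot: [2.881, 1.248, 0.004]
ft_force: [-6.0, -1.4, 25.8]
finger_gap: 0.0141
gripper_force: 73.7
```

Call:
move_arm(
  plan=[255,0,0,-0.002,0,0,0,255,0,0,0,0,0,-0.08,255,0,0,0,0,0,-0.1,255,0,0,0,0,0,-0.1,255,0,0,0,0,0,-0.1,255,0,0,0,0,0,-0.1,255,0,0,0,0,0,-0.1,255,0,0,0,0,0,-0.1,255,0,0,0,0,0,-0.1,255,0,0,0,0,0,0],
)

```text
t: 21.37
position: [0.4868, 0.0188, 0.0683]
eef_rot: [2.183, 2.255, 0.003]
ft_force: [0.4, -2.0, 8.7]
finger_gap: 0.0142
gripper_force: 71.4
```

```bash
python3 -c "
from h import *
s=sensors.state();print(s['torque'],s['joint_efforts'][5],s['joint_positions'],s['ft_force'],s['position'])"
```

```text
[-0.26259245 -0.18427771 -0.00491142] -1.267610415816307 [-2.05747355e-01  1.47062180e-01  1.93378641e+00  2.56842319e-04
  1.05724880e+00 -2.38012989e-01] [ 0.44330074 -1.98879226  8.6921281 ] [0.48682691 0.01881766 0.06826402]
```

Call:
move_arm(
  plan=[255,0,0,0,0,0,-0.1,255,0,0,0,0,0,-0.1,255,0,0,0,0,0,-0.1,255,0,0,0,0,0,-0.1,255,0,0,0,0,0,0,255,0,0,0,0,0,0],
)

```text
t: 21.87
position: [0.4871, 0.0189, 0.0683]
eef_rot: [1.699, 2.638, 0.003]
ft_force: [1.5, -0.0, 7.3]
finger_gap: 0.0142
gripper_force: 71.3
```

```bash
cat > st.py <<'E'
from h import *
s=sensors.state();r=s["eef_rot"];print(s['torque'],s['joint_efforts'][5],s['joint_positions'][5],s['ft_force'],s['position'],2*np.arctan(r[1]/r[0]))
E
python3 st.py
```

```text
[-0.16124405 -0.33780909 -0.2671562 ] -0.47076623886823654 -0.632789949634922 [ 1.48273418 -0.0113657   7.28833476] [0.48707379 0.01893318 0.06828875] 1.997442197040325
```

Call:
move_arm(
  plan=[255,0,0,0,0,0,-0.05,255,0,0,0,0,0,-0.05,255,0,0,0,0,0,0],
)

```text
t: 22.12
position: [0.487, 0.0191, 0.0683]
eef_rot: [1.566, 2.72, 0.004]
ft_force: [1.9, -1.3, 9.0]
finger_gap: 0.0143
gripper_force: 73.9
```

```bash
python3 st.py
```

```text
[-0.11089703 -0.27349547 -1.34532465] -2.0059818774461746 -0.7331243685412572 [ 1.92181625 -1.26070221  8.9804128 ] [0.48700896 0.01907969 0.06828389] 2.0969545086618337
```

Call:
move_arm(
  plan=[255,0,0,-0.001,0,0,0.04,255,0,0,-0.001,0,0,0.03,255,0,0,0,0,0,0,200,0,0,0,0,0,0,170,0,0,0,0,0,0,140,0,0,0,0,0,0,110,0,0,0,0,0,0,110,0,0,0,0,0,0],
)

```text
t: 22.78
position: [0.4849, 0.0193, 0.0688]
eef_rot: [-1.658, -2.668, 0.0]
ft_force: [1.3, -0.3, -0.4]
finger_gap: 0.0485
gripper_force: 0.0
```

Call:
move_arm(
  plan=[110,0,0,-0.01,0,0,0,110,0,0,-0.015,0,0,0,110,0,0,-0.02,0,0,0,110,0,0,-0.02,0,0,0,110,0,0,-0.03,0,0,0,110,0,0,-0.03,0,0,0,110,0,0,0,0,0,0,110,0,0,0,0,0,0],
)

```text
t: 23.45
position: [0.4867, 0.0188, 0.1967]
eef_rot: [1.655, 2.664, 0.003]
ft_force: [0.6, -0.6, -0.4]
finger_gap: 0.0483
gripper_force: 0.0
```

```bash
python3 st.py; python3 - <<'E'
from h import *; import cv2
f=vision.grab_frame("scene");g=vision.grab_frame("wrist")
cv2.imwrite("pics/c7.png",np.hstack([cv2.resize(f[210:400,170:360],(400,400),interpolation=2),cv2.resize(g[60:300,160:400],(400,400),interpolation=2)])[:,:,::-1])
E
```

```text
[ 0.00268442  0.00157573 -0.01409451] 0.00018279318283020984 -0.6646154424923215 [ 0.57827773 -0.60927816 -0.3585305 ] [0.48665836 0.01884791 0.19672037] 2.0298336050716457
```

View pics/c7.png

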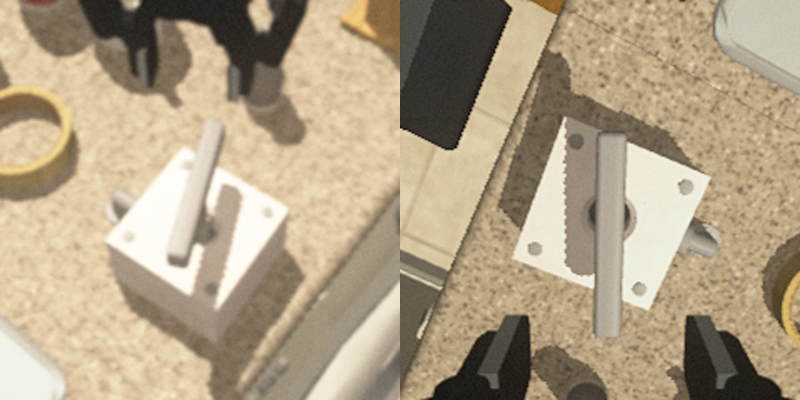

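The key stands upright and free in the keyhole, and the bystanders haven't moved. The stop showed clearly as a torque rise to 1.35 N m.

```bash
python3 -c "
from bench import hand_in
print(hand_in())"
```

```text
the job is handed in; nothing more can be done
None
```

I handed the job in at about 23.5 s of the 61 s allowed, but the hand-in call returned no verdict. The T-key dropped fully home, I turned it anticlockwise to the open stop, and it stands free and upright in the valve. The tape roll looked unmoved in the last picture; I did not measure the salt shaker or mug, but nothing touched them.

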